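Rivet the organiser's cover back down

ROBOT

A 7-joint arm with a two-finger parallel gripper is mounted at the origin on the work surface. World frame = base frame: x ahead of the robot, y to its left, z up, the work surface at z = 0. Lengths are in m, angles in rad, forces in N, time in s.
With the tool pointing down it reaches from about 0.4 to 0.9 m from the base axis. Payload 5.5 kg.
Tool frame: the origin (TCP) lies at the very end of the fingers, on their centre line; the grasp point (between the pads) lies 19 mm behind it; z points along the fingers, y is the line along which they close (so a half turn about z gives the same grasp; the last joint's range is limited). The gripper opens to 85 mm and grips with 20 to 120 N. Pads are 22 mm wide; open, the fingers measure 114 mm over their backs; the gripper's body (76 mm by 85 mm) begins 54 mm behind the grasp point. The pads swing forward as they close: fully open they stand 13 mm farther back than shut.
Start: joints at [-0.837, 0.501, -0.427, 1.55, 0.221, 1.138, -0.21], TCP at [0.295, 0.579, 0.231] pointing down, gripper open.
Joint ranges: [-2.88, 2.88], [-0.31, 2.03], [-1.54, 1.56], [0.2, 2.42], [-1.41, 4.55], [0.19, 2.02], [-2.57, 2.57]. Speed limits (rad/s): [2.57, 2.57, 3.14, 3.14, 3.14, 3.14, 3.14].

INTERFACE

Orientations are given as a unit quaternion [x, y, z, w].
In Python, from cell import * gives the robot as it stands. The module is installed in compiled form; this text tells all that it offers.
- The arm moves only by the shell command python3 -m inch 'ROWS' [FORCE]. ROWS is JSON, a list of rows, each an object of numbers: "dx", "dy", "dz": the shift along the tool's x, y, z scaled (see below); "rx", "ry", "rz": the turn, a rotation vector about the tool's x, y, z scaled (see below); "hand": the opening, from 0 (shut) to 1 (fully open). A call has 1 to 20 rows; each row shifts and turns the commanded pose from where the row before left it, along the tool's axes as they then stand; what a row does not reach is not made up. The controller multiplies each number of a shift by 20 mm and each number of a turn by 5 degrees. A row lasts 1/8 s, in which the tool goes at most 62.5 mm and 10.7 degrees, less where a joint would pass 70% of its speed; a pose out of reach is approached as far as the arm can. A call with a number of a shift or a turn outside -1 to 1 is refused whole. A call with a gripper value outside its range is refused whole. The fingers move at their own pace and stop on an object; FORCE is the grip in N (left out, the last holds). Time passes only in rows, so rows that do not move let the fingers close. It gives the time, the measured TCP pose, the force, the opening and the grip force at its end, in the units of the state.
- get_obs(): the state, without advancing time (a new reading comes with each control period).
- capture(name): name is "scene" or "top" or "wrist"; returns the picture (400x640x3 uint8, red, green, blue); there is no depth.
- camera_model(name): a dict with "fx", "fy", "cx", "cy" (pixels), "R" (3x3) and "t" (3): a world point X has camera coordinates R X + t. Camera axes: x right, y down, z forward; pixel columns grow to the right and rows downward; lengths in m; the calibration is good to about 2 mm. A picture is of the moment at which its call begins: read the wrist's pose just before it. camera_model takes no time and is no camera call; for the wrist camera it gives the pose at the moment of the call.
- hand_in(): hands the job in; it is judged then, once.
The state is a dict: "time": time; "joints": joint angles; "qvel": joint speeds; "joint_efforts": joint torques, N m; "tcp_pos": TCP position; "ee_rot": TCP orientation; "force": force on the tool from outside, world axes, zero at the start; "moment": the same for the moment, N m; "opening": opening from 0.0 (shut) to 1.0 (fully open); "gripper_force": force on a finger pad.
Only numpy, scipy, OpenCV 4.12 (cv2) and the standard library are available. Lean on these libraries where they do the work, as an engineer would, in place of code of your own. Each camera call takes 0.05 s, during which the arm holds its last target. There are 200 camera calls.

TASK

The fourth push rivet of the organiser's cover is missing. Take the spare one from the wooden block, set it in the empty hole with its flange resting on the cover and its pin still up, then press the pin flush, all the way to its stop, so that it locks, gently enough not to crack the thin cover, and leave the mug, sugar bowl and clip where they are.

Things in the scene. Friction and masses are not known exactly. Their poses are not given: they have to be found in the camera images.
- rivet: Loose grey plastic push rivet, 18 g, standing in the wooden block. Origin: centre of the flange's underside; z is its axis, up. Flange 26 mm across, 3 mm thick; on it a round hub 18 mm across with its flat top at z = 11 mm (grip the hub, free all round). Below the flange a split shank 10 mm across, 21 mm long, tip rounded. A black pin 9 mm across stands up out of the hub.
- pin (a joint): How far the rivet's pin is pressed in, m: 0 = its top stands 11 mm above the hub's top, 0.010 = at its stop: flush but for the 1 mm of its rounded head. Starts at 0 to 0.002, yields to a steady push of about 10 N, stays where it is left. It spreads the shank's legs as it goes in, so press it only once the rivet is in the hole.
- cover: Thin ivory plastic cover plate of the organiser, 132 x 208 x 6 mm, level, about 0.1 m up. Origin: centre of its underside; y along the 208 mm side, x from drawer front to rear bin. It is not home: it stands 1 to 11 mm too high, how much cannot be seen, and slides down under about 6 N until home on ribs that spring 1 mm per 20 N. Pushed (also through the rivet) with over 22 N it cracks.
- hole (a point): Centre of the empty round hole, level with the cover's upper face, at x = -36, y = +70 mm of the cover. 12.5 mm across, 1.5 mm chamfer, right through, free space below. It goes down with the cover. The other corners hold flush rivets with hubs 12 mm high; the bin behind (+x) stands about 40 mm above the cover and begins 108 mm from the hole; pens in it reach 75 mm above the cover.
- block: Wooden block 70 x 70 x 35 mm, fixed on the shelf, with a 13 mm hole in the middle of its top in which the rivet stands, flange on the top face. Origin: centre of its underside.
- mug: Bystander: steel mug, 74 mm across, 80 mm high, loose. Origin: centre of its underside.
- sugar_bowl: Bystander: white ceramic lidded sugar bowl, 86 mm across, 95 mm high, loose. Origin: centre of its underside.
- clip: Bystander: blue plastic clip, 55 x 12 x 19 mm, loose. Origin: centre of its underside.

How it is judged:
On the way, in this order (a step that is already met when the one before it is completed fails the run):
1. the rivet stands in the hole, flange on the cover, pin still up (z of rivet in the frame of hole between -0.003 and 0.002 m and horizontal distance between rivet and hole below 0.0025 m and value of joint pin below 0.006 m), for 0.2 s.
2. the pin is pressed flush (z of rivet in the frame of hole below 0.002 m and horizontal distance between rivet and hole below 0.0025 m and value of joint pin above 0.009 m), for 0.2 s.
At the end, for the whole second after the job is handed in: The rivet is at rest and upright in the cover's hole (within 2.5 mm of its centre, flange no more than 2 mm off the cover) and its pin is flush (within 1 mm of its stop) (all of step 2 and z of rivet in the frame of hole above -0.003 m and angle between rivet's own z axis and vertical below 0.1 rad and linear speed of rivet below 0.01 m/s); the robot touches nothing.
It fails at once if the cover is pushed with more than 22 N and cracks (contact force between cover and anything else above 22 N).
It fails at once if the pin is pressed in while the rivet is not in the hole (value of joint pin above 0.007 m and (horizontal distance between rivet and hole above 0.004 m or z of rivet in the frame of hole above 0.005 m)).
It fails at once if a bystander is shifted by more than 20 mm (distance of any of mug, sugar_bowl, clip from where it was at the start of the episode above 0.02 m).
It also fails if it takes over 50 s, if anything falls off the work surface, if the arm or the gripper's body presses on something with over 40 N, if the wrist force passes 120 N, or if a joint passes its speed limit or range.

## Working session

There is one attempt and no reset: what is moved stays moved. The work goes in short steps, Python scripts to look and compute and a shell command to move; the robot and the scene stay as the last step left them, time stands still between calls to the robot, and variables do not carry over. Pictures are saved under pics/ and viewed, at most 10 in all, crops included, and the job is handed in when it is done.

```bash
mkdir -p pics
python3 - <<'E'
from cell import *
import cv2, numpy as np
o=get_obs(); print({k:np.round(v,3) for k,v in o.items()})
for n in ["scene","top","wrist"]:
    im=capture(n); cv2.imwrite(f"pics/{n}0.png",im[:,:,::-1]); m=camera_model(n); print(n,{k:np.round(v,3).tolist() for k,v in m.items()})
E
```

```text
{'time': np.float64(0.0), 'joints': array([-0.837,  0.502, -0.427,  1.551,  0.221,  1.138, -0.21 ]), 'qvel': array([ 0.001, -0.002,  0.   ,  0.002,  0.002, -0.001, -0.   ]), 'joint_efforts': array([ 1.0000e-03, -5.6953e+01, -5.8150e+00, -2.8093e+01,  1.1000e-02,
        1.2000e-02, -0.0000e+00]), 'tcp_pos': array([0.295, 0.579, 0.23 ]), 'ee_rot': array([ 0.233,  0.972, -0.001, -0.   ]), 'force': array([ 0.912,  0.001, -0.615]), 'moment': array([0.031, 0.006, 0.004]), 'gripper_force': np.float64(0.0), 'opening': np.float64(1.003)}
scene {'fx': 483.048, 'fy': 483.048, 'cx': 317.431, 'cy': 194.96, 'R': [[0.669, 0.743, 0.014], [0.621, -0.548, -0.561], [-0.409, 0.384, -0.828]], 't': [-0.405, -0.297, 1.27]}
top {'fx': 367.131, 'fy': 367.131, 'cx': 316.56, 'cy': 199.74, 'R': [[-0.013, -1.0, -0.025], [-0.999, 0.014, -0.05], [0.05, 0.025, -0.998]], 't': [0.032, 0.575, 0.904]}
wrist {'fx': 285.092, 'fy': 285.092, 'cx': 321.264, 'cy': 196.119, 'R': [[0.453, 0.892, -0.0], [0.853, -0.433, 0.293], [0.261, -0.133, -0.956]], 't': [-0.649, -0.039, 0.38]}
```

View pics/scene0.png

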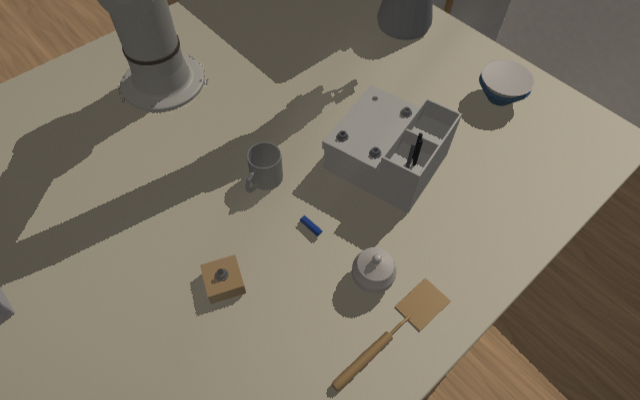

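View pics/top0.png

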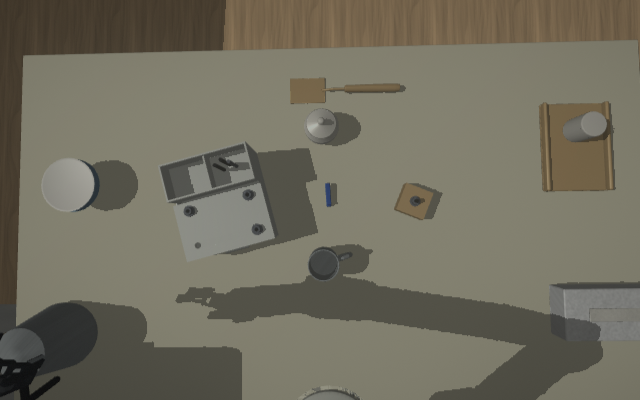

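Scene: rivet in block near (222,272), empty hole near (375,98), flush rivets at (342,135), (376,152), (406,112). Top: rivet (417,201), hole (197,245), flush rivets (188,211), (248,195), (257,229). Mug is at (323,263), bowl (321,125) and clip (328,195), all away from the two sites.

```bash
cat > h.py <<'E'
from cell import *
import cv2, numpy as np
from scipy.spatial.transform import Rotation as Rot
def ray(m,u,v):
    R=np.array(m["R"]);t=np.array(m["t"]);d=R.T@np.array([(u-m["cx"])/m["fx"],(v-m["cy"])/m["fy"],1]);return -R.T@t,d
def onz(m,u,v,z):
    c,d=ray(m,u,v);return c+d*(z-c[2])/d[2]
def tri(r1,r2):
    (a,d),(b,e)=r1,r2
    s=np.linalg.lstsq(np.c_[d,-e],b-a,rcond=None)[0];p,q=a+d*s[0],b+e*s[1];return (p+q)/2,np.linalg.norm(p-q)
def toolmove(target):  # shift in units of the rows (tool axes)
    o=get_obs();d=Rot.from_quat(o["ee_rot"]).inv().apply(np.array(target)-o["tcp_pos"]);return d/0.02
E
python3 - <<'E'
from h import *
T=camera_model("top");S=camera_model("scene")
for n,a,b in [("rivet pin",(417,200.5),(222,270)),("hole",(197.5,245),(375,98.5)),("A",(188,211),(406,112)),("B",(248,195),(376,152)),("C",(257,229),(342,135))]:
    print(n,*map(lambda x:np.round(x,4),tri(ray(T,*a),ray(S,*b))),np.round(onz(T,*a,0.1),4))
t=cv2.imread("pics/top0.png");s=cv2.imread("pics/scene0.png")
c=lambda i,x,y,w,h,k:cv2.resize(i[y:y+h,x:x+w],None,fx=k,fy=k,interpolation=cv2.INTER_CUBIC)
cv2.imwrite("pics/crop1.png",np.vstack([np.hstack([c(t,160,140,130,130,3),c(s,320,70,130,130,3)]),np.hstack([c(t,385,170,65,65,3),c(t,385,170,65,65,3),c(s,190,240,65,65,6)[:195,:390]])]))
o=get_obs();r=Rot.from_quat(o["ee_rot"]).as_matrix();print(np.round(r,3)); print(np.round(onz(T,415,202,.035),4),toolmove([0.5,-0.24,0.2]))
E
```

```text
rivet pin [ 0.5693 -0.2127  0.058 ] 0.0045 [ 0.5661 -0.2041  0.1   ]
hole [0.4721 0.2952 0.0996] 0.0007 [0.4719 0.2948 0.1   ]
A [0.5493 0.3158 0.1021] 0.0007 [0.5496 0.3169 0.1   ]
B [0.585  0.1794 0.1038] 0.0034 [0.5842 0.1788 0.1   ]
C [0.5068 0.1573 0.1074] 0.0003 [0.5065 0.1586 0.1   ]
[[-0.891  0.454 -0.001]
 [ 0.454  0.891 -0.001]
 [ 0.    -0.002 -1.   ]]
[ 0.5654 -0.2153  0.035 ] [-27.72004198 -31.82688689   1.57210179]
```

View pics/crop1.png

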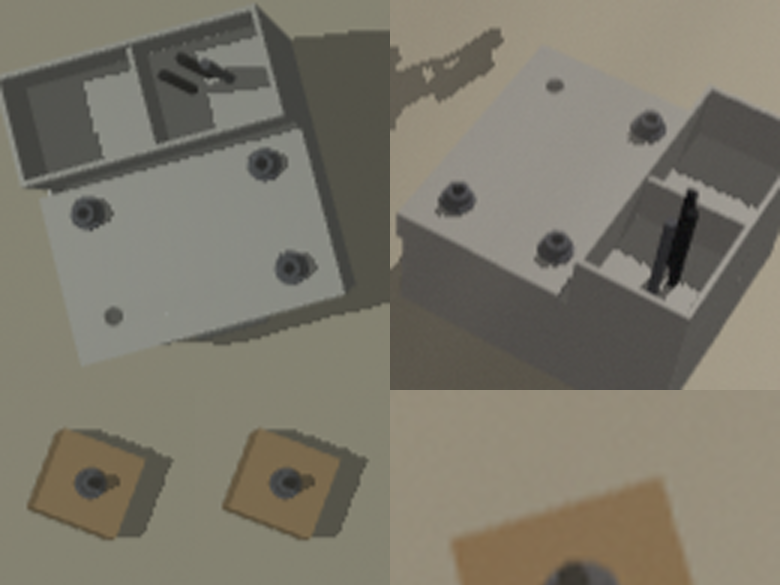

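The crop confirms the hole at top (198,245) and the rivet at top (417,201). Heights (0.10 and 0.058) and the 142 mm hole spacing agree with the sizes given. I'm moving over the hole for a look on the way to the rivet.

```bash
python3 -m inch '[{"dx":-0.5,"dy":-0.3,"hand":1},{"dx":-0.95,"dy":-0.58},{"dx":-0.95,"dy":-0.58},{"dx":-0.95,"dy":-0.58},{"dx":-0.95,"dy":-0.58},{"dx":-0.95,"dy":-0.58},{"dx":-0.95,"dy":-0.58},{"dx":-0.95,"dy":-0.58},{"dx":-0.95,"dy":-0.58},{"dx":-0.95,"dy":-0.58},{"dx":-0.95,"dy":-0.58},{"dx":-0.95,"dy":-0.58},{"dx":-0.95,"dy":-0.58},{"dx":-0.95,"dy":-0.58},{"dx":-0.95,"dy":-0.58},{"dx":-0.5,"dy":-0.3},{"dx":0}]' 30
python3 - <<'E'
from h import *
m=camera_model("wrist");im=capture("wrist");cv2.imwrite("pics/w1.png",im[:,:,::-1])
import json;json.dump({k:np.array(v).tolist() for k,v in m.items()},open("w1.json","w"))
p=m["R"]@np.array([.472,.295,.1])+m["t"];print(p[0]/p[2]*m["fx"]+m["cx"],p[1]/p[2]*m["fy"]+m["cy"])
print(toolmove([.568,-.214,.13]))
E
```

```text
validation failed for argument at $[0]...
```

```bash
python3 -m inch '[{"dx":-0.5,"dy":-0.3,"dz":0,"rx":0,"ry":0,"rz":0,"hand":1}]' 30
```

```text
time: 0.28
tcp_pos: [0.3001, 0.5696, 0.2309]
ee_rot: [0.232, 0.973, -0.0, -0.0]
force: [1.1, -0.6, -0.5]
opening: 0.996
gripper_force: 0.0
```

```bash
python3 -m inch '[{"dx":-0.95,"dy":-0.58,"dz":0,"rx":0,"ry":0,"rz":0,"hand":1},{"dx":-0.95,"dy":-0.58,"dz":0,"rx":0,"ry":0,"rz":0,"hand":1},{"dx":-0.95,"dy":-0.58,"dz":0,"rx":0,"ry":0,"rz":0,"hand":1},{"dx":-0.95,"dy":-0.58,"dz":0,"rx":0,"ry":0,"rz":0,"hand":1},{"dx":-0.95,"dy":-0.58,"dz":0,"rx":0,"ry":0,"rz":0,"hand":1},{"dx":-0.95,"dy":-0.58,"dz":0,"rx":0,"ry":0,"rz":0,"hand":1},{"dx":-0.95,"dy":-0.58,"dz":0,"rx":0,"ry":0,"rz":0,"hand":1},{"dx":-0.95,"dy":-0.58,"dz":0,"rx":0,"ry":0,"rz":0,"hand":1},{"dx":-0.95,"dy":-0.58,"dz":0,"rx":0,"ry":0,"rz":0,"hand":1},{"dx":-0.95,"dy":-0.58,"dz":0,"rx":0,"ry":0,"rz":0,"hand":1},{"dx":-0.95,"dy":-0.58,"dz":0,"rx":0,"ry":0,"rz":0,"hand":1},{"dx":-0.95,"dy":-0.58,"dz":0,"rx":0,"ry":0,"rz":0,"hand":1},{"dx":-0.95,"dy":-0.58,"dz":0,"rx":0,"ry":0,"rz":0,"hand":1},{"dx":-0.95,"dy":-0.58,"dz":0,"rx":0,"ry":0,"rz":0,"hand":1},{"dx":-0.5,"dy":-0.3,"dz":0,"rx":0,"ry":0,"rz":0,"hand":1},{"dx":0,"dy":0,"dz":0,"rx":0,"ry":0,"rz":0,"hand":1}]' 30
python3 - <<'E'
from h import *
m=camera_model("wrist");im=capture("wrist");cv2.imwrite("pics/w1.png",im[:,:,::-1])
import json;json.dump({k:np.array(v).tolist() for k,v in m.items()},open("w1.json","w"))
p=m["R"]@np.array([.472,.295,.1])+m["t"];print(p[0]/p[2]*m["fx"]+m["cx"],p[1]/p[2]*m["fy"]+m["cy"])
print(toolmove([.568,-.214,.13]))
E
```

```text
time: 2.28
tcp_pos: [0.4711, 0.293, 0.2314]
ee_rot: [0.234, 0.972, 0.0, 0.0]
force: [-0.1, 0.6, -0.4]
opening: 1.002
gripper_force: 0.0
323.62781718000775 186.9851749948397
[-15.88338594 -20.42549629   5.05619501]
```

View pics/w1.png

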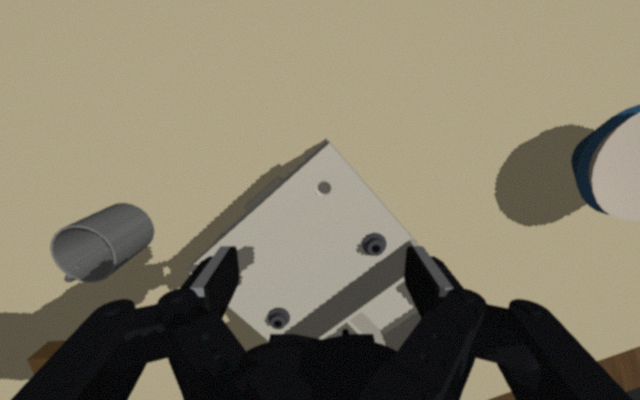

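The wrist picture shows the hole at (324,187), where the stereo point projects (323.6,187.0), so the hole position is confirmed. On to the rivet.

```bash
python3 -m inch '[{"dx":-0.5,"dy":-0.7,"dz":0,"rx":0,"ry":0,"rz":0,"hand":1},{"dx":-0.78,"dy":-1,"dz":0,"rx":0,"ry":0,"rz":0,"hand":1},{"dx":-0.78,"dy":-1,"dz":0,"rx":0,"ry":0,"rz":0,"hand":1},{"dx":-0.78,"dy":-1,"dz":0,"rx":0,"ry":0,"rz":0,"hand":1},{"dx":-0.78,"dy":-1,"dz":0,"rx":0,"ry":0,"rz":0,"hand":1},{"dx":-0.78,"dy":-1,"dz":0,"rx":0,"ry":0,"rz":0,"hand":1},{"dx":-0.78,"dy":-1,"dz":0,"rx":0,"ry":0,"rz":0,"hand":1},{"dx":-0.78,"dy":-1,"dz":0,"rx":0,"ry":0,"rz":0,"hand":1},{"dx":-0.78,"dy":-1,"dz":0,"rx":0,"ry":0,"rz":0,"hand":1},{"dx":-0.78,"dy":-1,"dz":0,"rx":0,"ry":0,"rz":0,"hand":1},{"dx":-0.78,"dy":-1,"dz":0,"rx":0,"ry":0,"rz":0,"hand":1},{"dx":-0.78,"dy":-1,"dz":0,"rx":0,"ry":0,"rz":0,"hand":1},{"dx":-0.78,"dy":-1,"dz":0,"rx":0,"ry":0,"rz":0,"hand":1},{"dx":-0.78,"dy":-1,"dz":0.5,"rx":0,"ry":0,"rz":0,"hand":1},{"dx":-0.78,"dy":-1,"dz":0.7,"rx":0,"ry":0,"rz":0,"hand":1},{"dx":-0.78,"dy":-1,"dz":0.8,"rx":0,"ry":0,"rz":0,"hand":1},{"dx":-0.78,"dy":-1,"dz":0.8,"rx":0,"ry":0,"rz":0,"hand":1},{"dx":-0.78,"dy":-1,"dz":0.8,"rx":0,"ry":0,"rz":0,"hand":1},{"dx":-0.78,"dy":-1,"dz":0.8,"rx":0,"ry":0,"rz":0,"hand":1},{"dx":-0.78,"dy":-1,"dz":0.4,"rx":0,"ry":0,"rz":0,"hand":0.7}]' 30 
python3 -m inch '[{"dx":-0.55,"dy":-0.75,"dz":0.2,"rx":0,"ry":0,"rz":0,"hand":0.7},{"dx":0,"dy":0,"dz":0,"rx":0,"ry":0,"rz":0,"hand":0.6}]'
python3 - <<'E'
from h import *
m=camera_model("wrist");im=capture("wrist");cv2.imwrite("pics/w2.png",im[:,:,::-1])
import json;json.dump({k:np.array(v).tolist() for k,v in m.items()},open("w2.json","w"))
p=m["R"]@np.array([.568,-.214,.057])+m["t"];print(p[0]/p[2]*m["fx"]+m["cx"],p[1]/p[2]*m["fy"]+m["cy"])
E
```

```text
time: 4.82
tcp_pos: [0.564, -0.1966, 0.1342]
ee_rot: [0.233, 0.973, 0.0, -0.001]
force: [0.2, 1.0, 1.1]
opening: 0.819
gripper_force: 0.0
time: 5.08
tcp_pos: [0.5674, -0.2161, 0.1311]
ee_rot: [0.234, 0.972, -0.0, -0.0]
force: [1.1, 0.2, 1.0]
opening: 0.601
gripper_force: 0.0
324.38111408319224 205.23037078903914
```

View pics/w2.png

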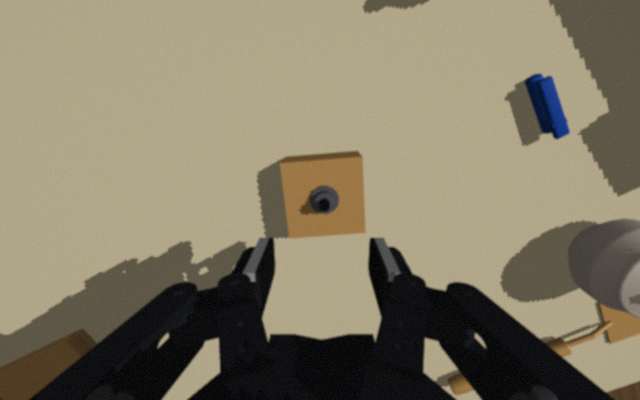

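The pin's top is at about (323,206) (predicted 324,205). I'll refine it with a mask.

Run:
```python
from h import *
import json
m={k:np.array(v) for k,v in json.load(open("w2.json")).items()}
im=cv2.imread("pics/w2.png").astype(int); hsv=cv2.cvtColor(im.astype(np.uint8),cv2.COLOR_BGR2HSV)
g=im.max(2)[180:225,300:350]
for th in (35,50):
    n,l,s,c=cv2.connectedComponentsWithStats((g<th).astype(np.uint8))
    for i in range(1,n):
        if s[i,4]>20: u,v=c[i]+[300,180]; print(th,s[i],(u,v),np.round(onz(m,u,v,.056),4))
# block top face
mk=((hsv[...,0]<18)&(hsv[...,1]>110)&(hsv[...,2]>150)).astype(np.uint8);mk[:140]=0;mk[245:]=0;mk[:,:270]=0;mk[:,375:]=0
mk=cv2.morphologyEx(mk,cv2.MORPH_CLOSE,np.ones((41,41)))
b=max(cv2.findContours(mk,0,2)[0],key=cv2.contourArea);r=cv2.minAreaRect(b);print(r)
print(np.round(onz(m,*r[0],.035),4))
q=cv2.boxPoints(r);w=[onz(m,*x,.035) for x in q];print([round(np.linalg.norm(w[i]-w[i-1]),4) for i in range(4)])
t=np.array([.568,-.214,.06]);print(toolmove(t))
```

```text
35 [ 17  19  12  12 116] (np.float64(323.0258620689655), np.float64(204.7844827586207)) [ 0.5675 -0.215   0.056 ]
50 [ 10  12  20  20 235] (np.float64(319.5404255319149), np.float64(203.51063829787233)) [ 0.5652 -0.217   0.056 ]
((323.6470947265625, 197.4117431640625), (74.85578918457031, 80.6847152709961), 85.60128784179688)
[ 0.568  -0.2145  0.035 ]
[np.float64(0.0696), np.float64(0.0684), np.float64(0.0691), np.float64(0.0742)]
[-1.39144918e-03  2.26913530e-02  3.56868069e+00]
```

Pin and block centre agree at (0.568, -0.2145), and the block sides measure 70 mm. Descend and grip.

```bash
python3 -m inch '[{"dx":0,"dy":-0.04,"dz":0.5,"rx":0,"ry":0,"rz":0,"hand":0.6},{"dx":0,"dy":0,"dz":0.8,"rx":0,"ry":0,"rz":0,"hand":0.6},{"dx":0,"dy":0,"dz":0.8,"rx":0,"ry":0,"rz":0,"hand":0.6},{"dx":0,"dy":0,"dz":0.8,"rx":0,"ry":0,"rz":0,"hand":0.6},{"dx":0,"dy":0,"dz":0.7,"rx":0,"ry":0,"rz":0,"hand":0.6},{"dx":0,"dy":0,"dz":0.5,"rx":0,"ry":0,"rz":0,"hand":0.5},{"dx":0,"dy":0,"dz":0.35,"rx":0,"ry":0,"rz":0,"hand":0.4},{"dx":0,"dy":0,"dz":0.1,"rx":0,"ry":0,"rz":0,"hand":0.35},{"dx":0,"dy":0,"dz":0,"rx":0,"ry":0,"rz":0,"hand":0.3}]' 40; python3 -m inch '[{"dx":0,"dy":0,"dz":0,"rx":0,"ry":0,"rz":0,"hand":0},{"dx":0,"dy":0,"dz":0,"rx":0,"ry":0,"rz":0,"hand":0},{"dx":0,"dy":0,"dz":0,"rx":0,"ry":0,"rz":0,"hand":0},{"dx":0,"dy":0,"dz":0,"rx":0,"ry":0,"rz":0,"hand":0}]' 40
```

```text
time: 6.25
tcp_pos: [0.5678, -0.2152, 0.0405]
ee_rot: [0.233, 0.972, -0.0, 0.0]
force: [-0.3, 0.8, 0.2]
opening: 0.302
gripper_force: 0.0
time: 6.75
tcp_pos: [0.5681, -0.2152, 0.0409]
ee_rot: [0.233, 0.972, -0.0, 0.001]
force: [-0.9, -0.6, 5.8]
opening: 0.172
gripper_force: 39.4
```

```bash
python3 -m inch '[{"dx":0,"dy":0,"dz":-0.3,"rx":0,"ry":0,"rz":0,"hand":0},{"dx":0,"dy":0,"dz":-0.6,"rx":0,"ry":0,"rz":0,"hand":0},{"dx":0,"dy":0,"dz":-0.8,"rx":0,"ry":0,"rz":0,"hand":0},{"dx":0,"dy":0,"dz":-0.8,"rx":0,"ry":0,"rz":0,"hand":0},{"dx":0,"dy":0,"dz":-0.5,"rx":0,"ry":0,"rz":0,"hand":0},{"dx":0,"dy":0,"dz":0,"rx":0,"ry":0,"rz":0,"hand":0}]'
python3 - <<'E'
from h import *
im=capture("wrist");s=capture("scene")
c=lambda i,x,y,w,h,k:cv2.resize(i[y:y+h,x:x+w],None,fx=k,fy=k,interpolation=cv2.INTER_CUBIC)
cv2.imwrite("pics/w3.png",np.hstack([c(im,230,130,190,200,2.5),c(s,150,180,100,133,3.76)[:500,:376]])[:,:,::-1])
o=get_obs();p=camera_model("wrist");x=p["R"]@(o["tcp_pos"])+p["t"];print(x[0]/x[2]*p["fx"]+p["cx"],x[1]/x[2]*p["fy"]+p["cy"])
E
```

```text
time: 7.5
tcp_pos: [0.5684, -0.2153, 0.1017]
ee_rot: [0.233, 0.972, -0.0, 0.001]
force: [1.3, -0.5, 0.4]
opening: 0.167
gripper_force: 39.0
322.01855298857015 248.7620648318932
```

View pics/w3.png

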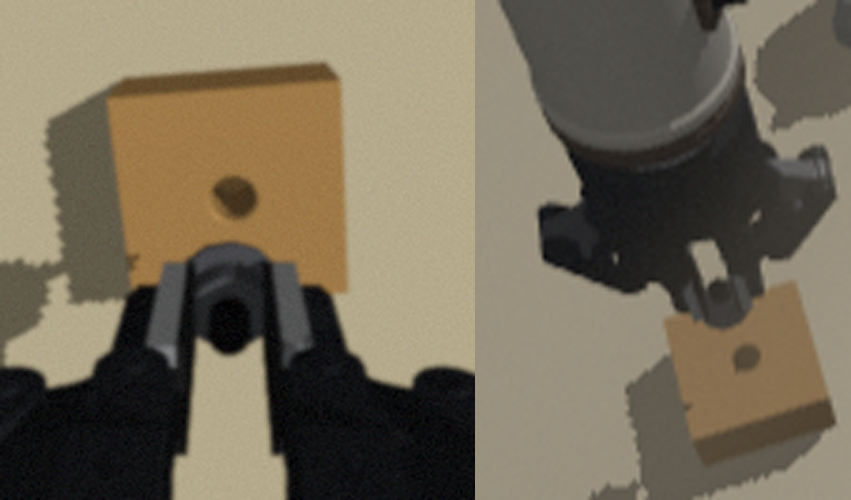

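The rivet is gripped by the hub, upright and centred, with its pin at crop (230,322). The block hole is now empty. Carrying it to the cover hole.

```bash
python3 -m inch '[{"dx":0.4,"dy":0.5,"dz":-0.7,"rx":0,"ry":0,"rz":0,"hand":0},{"dx":0.78,"dy":1,"dz":-0.9,"rx":0,"ry":0,"rz":0,"hand":0},{"dx":0.78,"dy":1,"dz":-0.9,"rx":0,"ry":0,"rz":0,"hand":0},{"dx":0.78,"dy":1,"dz":-0.9,"rx":0,"ry":0,"rz":0,"hand":0},{"dx":0.78,"dy":1,"dz":-0.9,"rx":0,"ry":0,"rz":0,"hand":0},{"dx":0.78,"dy":1,"dz":-0.5,"rx":0,"ry":0,"rz":0,"hand":0},{"dx":0.78,"dy":1,"dz":0,"rx":0,"ry":0,"rz":0,"hand":0},{"dx":0.78,"dy":1,"dz":0,"rx":0,"ry":0,"rz":0,"hand":0},{"dx":0.78,"dy":1,"dz":0,"rx":0,"ry":0,"rz":0,"hand":0},{"dx":0.78,"dy":1,"dz":0,"rx":0,"ry":0,"rz":0,"hand":0},{"dx":0.78,"dy":1,"dz":0,"rx":0,"ry":0,"rz":0,"hand":0},{"dx":0.78,"dy":1,"dz":0,"rx":0,"ry":0,"rz":0,"hand":0},{"dx":0.78,"dy":1,"dz":0,"rx":0,"ry":0,"rz":0,"hand":0},{"dx":0.78,"dy":1,"dz":0,"rx":0,"ry":0,"rz":0,"hand":0},{"dx":0.78,"dy":1,"dz":0,"rx":0,"ry":0,"rz":0,"hand":0},{"dx":0.78,"dy":1,"dz":0,"rx":0,"ry":0,"rz":0,"hand":0},{"dx":0.78,"dy":1,"dz":0,"rx":0,"ry":0,"rz":0,"hand":0},{"dx":0.78,"dy":1,"dz":0.2,"rx":0,"ry":0,"rz":0,"hand":0},{"dx":0.78,"dy":1,"dz":0.3,"rx":0,"ry":0,"rz":0,"hand":0},{"dx":0.78,"dy":1,"dz":0.4,"rx":0,"ry":0,"rz":0,"hand":0}]';  python3 -m inch '[{"dx":0.7,"dy":0.8,"dz":0.4,"rx":0,"ry":0,"rz":0,"hand":0},{"dx":0.3,"dy":0.3,"dz":0.2,"rx":0,"ry":0,"rz":0,"hand":0},{"dx":0,"dy":0,"dz":0,"rx":0,"ry":0,"rz":0,"hand":0}]'
python3 - <<'E'
from h import *
import json
o=get_obs();m=camera_model("wrist");im=capture("wrist");cv2.imwrite("pics/w4.png",cv2.resize(im[130:330,210:440],None,fx=2.5,fy=2.5,interpolation=cv2.INTER_CUBIC)[:,:,::-1]);cv2.imwrite("pics/w4full.png",im[:,:,::-1])
json.dump({k:np.array(v).tolist() for k,v in m.items()},open("w4.json","w"))
P=lambda X:[(x[0]/x[2]*m["fx"]+m["cx"],x[1]/x[2]*m["fy"]+m["cy"]) for x in [m["R"]@np.array(X)+m["t"]]][0]
print(o["tcp_pos"],"hole",P([.472,.295,.1]),"pin",P(o["tcp_pos"]+[0,0,.015]),toolmove([.472,.295,.165]))
E
```

```text
time: 10.1
tcp_pos: [0.4722, 0.272, 0.1787]
ee_rot: [0.233, 0.973, 0.0, 0.0]
force: [0.7, 0.1, 0.1]
opening: 0.177
gripper_force: 39.0
time: 10.48
tcp_pos: [0.4645, 0.2996, 0.1662]
ee_rot: [0.232, 0.973, -0.0, -0.0]
force: [-0.3, -0.7, -0.2]
opening: 0.173
gripper_force: 39.0
[0.46454087 0.29957103 0.16619864] hole (np.float64(320.7991127217615), np.float64(219.45367729423958)) pin (np.float64(322.0196714481522), np.float64(262.54614697208274)) [-0.38902134 -0.01615937  0.07079042]
```

View pics/w4.png

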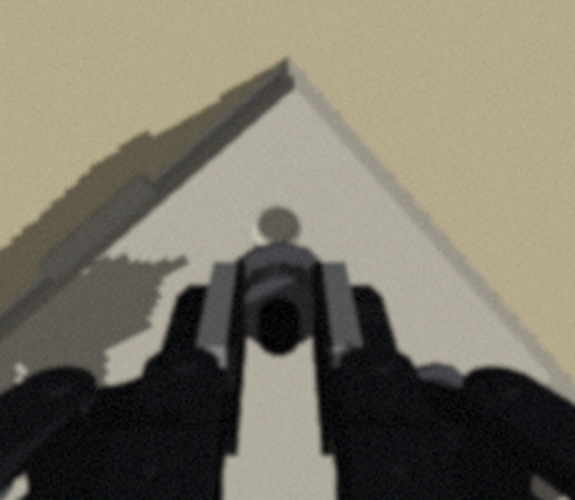

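The hole is at (321.6,220) and the pin's top at about (321.6,260), close to the predictions. I'll compute the fine correction from masks.

Run:
```python
from h import *
import json
L=lambda f:{k:np.array(v) for k,v in json.load(open(f)).items()}
def blob(f,x0,y0,x1,y1,th):
    g=cv2.GaussianBlur(cv2.imread(f).max(2),(3,3),0)[y0:y1,x0:x1];n,l,s,c=cv2.connectedComponentsWithStats((g<th).astype(np.uint8))
    i=1+np.argmax(s[1:,4]);print(f,s[i],c[i]+[x0,y0]);return c[i]+[x0,y0]
m1,m4,T=L("w1.json"),L("w4.json"),camera_model("top")
h1=blob("pics/w1.png",314,178,334,197,165);h4=blob("pics/w4full.png",311,208,333,226,150);p4=blob("pics/w4full.png",305,245,340,275,22)
hT=blob("pics/top0.png",190,238,205,252,115)
A=[];b=[]
for m,p in [(m1,h1),(m4,h4),(T,hT)]:
    c,d=ray(m,*p);d/=np.linalg.norm(d);Q=np.eye(3)-np.outer(d,d);A.append(Q);b.append(Q@c)
X=np.linalg.lstsq(np.vstack(A),np.hstack(b),rcond=None)[0];print("hole",X,[round(np.linalg.norm(a@X-q),4) for a,q in zip(A,b)])
print([np.round(onz(m,*p,z),4) for m,p in [(m1,h1),(m4,h4),(T,hT)] for z in (.1,.105)])
o=get_obs();print("tcp",o["tcp_pos"])
for pz in (.013,.015):print("pin",onz(m4,*p4,o["tcp_pos"][2]+pz))
```

```text
pics/w1.png [  2   2  17  16 200] [324.16  187.215]
pics/w4full.png [  2   4  18  14 202] [321.20792079 219.09405941]
pics/w4full.png [  8   4  17  21 280] [321.225      259.21428571]
pics/top0.png [ 5  4  6  7 30] [197.4        245.16666667]
hole [0.47194682 0.29527242 0.10000608] [np.float64(0.0005), np.float64(0.0002), np.float64(0.0005)]
[array([0.4725, 0.2954, 0.1   ]), array([0.4712, 0.2959, 0.105 ]), array([0.4719, 0.2954, 0.1   ]), array([0.4701, 0.2963, 0.105 ]), array([0.4715, 0.295 , 0.1   ]), array([0.4719, 0.2932, 0.105 ])]
tcp [0.465212   0.29881669 0.16641419]
pin [0.46355844 0.29961498 0.17941419]
pin [0.46254925 0.30012485 0.18141419]
```

The hole is at (0.472, 0.2953, 0.100), with all three rays agreeing within 0.5 mm. Align and lower.

```bash
python3 -m inch '[{"dx":-0.2,"dy":0,"dz":0.2,"rx":0,"ry":0,"rz":0,"hand":0},{"dx":-0.2,"dy":0,"dz":0.4,"rx":0,"ry":0,"rz":0,"hand":0},{"dx":0,"dy":0,"dz":0.5,"rx":0,"ry":0,"rz":0,"hand":0},{"dx":0,"dy":0,"dz":0.5,"rx":0,"ry":0,"rz":0,"hand":0},{"dx":0,"dy":0,"dz":0.2,"rx":0,"ry":0,"rz":0,"hand":0},{"dx":0,"dy":0,"dz":0,"rx":0,"ry":0,"rz":0,"hand":0}]'; python3 -c "
from h import *
print(toolmove([.472,.295,.106]))"; python3 -m inch '[{"dx":0,"dy":0,"dz":0.15,"rx":0,"ry":0,"rz":0,"hand":0},{"dx":0,"dy":0,"dz":0.15,"rx":0,"ry":0,"rz":0,"hand":0},{"dx":0,"dy":0,"dz":0,"rx":0,"ry":0,"rz":0,"hand":0}]'
```

```text
time: 11.28
tcp_pos: [0.4721, 0.2956, 0.1298]
ee_rot: [0.233, 0.972, -0.0, -0.0]
force: [0.7, -0.7, -0.1]
opening: 0.174
gripper_force: 39.0
[-0.01125344 -0.02910232  1.18822277]
time: 11.65
tcp_pos: [0.4723, 0.2956, 0.1241]
ee_rot: [0.233, 0.972, -0.0, -0.0]
force: [-0.0, -0.8, -0.5]
opening: 0.176
gripper_force: 39.0
```

```bash
python3 -m inch '[{"dx":0,"dy":0,"dz":0.2,"rx":0,"ry":0,"rz":0,"hand":0},{"dx":0,"dy":0,"dz":0.2,"rx":0,"ry":0,"rz":0,"hand":0},{"dx":0,"dy":0,"dz":0,"rx":0,"ry":0,"rz":0,"hand":0}]';python3 -m inch '[{"dx":0,"dy":0,"dz":0.2,"rx":0,"ry":0,"rz":0,"hand":0},{"dx":0,"dy":0,"dz":0.15,"rx":0,"ry":0,"rz":0,"hand":0},{"dx":0,"dy":0,"dz":0,"rx":0,"ry":0,"rz":0,"hand":0}]'
```

```text
time: 12.02
tcp_pos: [0.4722, 0.2955, 0.1158]
ee_rot: [0.233, 0.972, -0.0, -0.0]
force: [-0.8, -0.7, -0.6]
opening: 0.171
gripper_force: 39.0
time: 12.4
tcp_pos: [0.4723, 0.2956, 0.109]
ee_rot: [0.233, 0.972, -0.0, -0.0]
force: [-0.7, 0.3, 0.7]
opening: 0.18
gripper_force: 39.0
```

Shank is in with no force. Lowering in small steps to flange contact.

```bash
python3 -m inch '[{"dx":0,"dy":0,"dz":0.07,"rx":0,"ry":0,"rz":0,"hand":0},{"dx":0,"dy":0,"dz":0,"rx":0,"ry":0,"rz":0,"hand":0}]';python3 -m inch '[{"dx":0,"dy":0,"dz":0.05,"rx":0,"ry":0,"rz":0,"hand":0},{"dx":0,"dy":0,"dz":0,"rx":0,"ry":0,"rz":0,"hand":0}]';python3 -m inch '[{"dx":0,"dy":0,"dz":0.05,"rx":0,"ry":0,"rz":0,"hand":0},{"dx":0,"dy":0,"dz":0,"rx":0,"ry":0,"rz":0,"hand":0}]'
```

```text
time: 12.65
tcp_pos: [0.4725, 0.2957, 0.1079]
ee_rot: [0.233, 0.972, -0.0, -0.0]
force: [-1.1, -0.0, -0.7]
opening: 0.174
gripper_force: 39.0
time: 12.9
tcp_pos: [0.4725, 0.2956, 0.1069]
ee_rot: [0.233, 0.972, -0.0, -0.0]
force: [0.1, -0.4, -0.5]
opening: 0.177
gripper_force: 39.0
time: 13.15
tcp_pos: [0.4724, 0.2956, 0.1058]
ee_rot: [0.233, 0.972, -0.0, -0.0]
force: [0.6, 0.7, -1.0]
opening: 0.174
gripper_force: 39.0
```

```bash
python3 -m inch '[{"dx":0,"dy":0,"dz":0.05,"rx":0,"ry":0,"rz":0,"hand":0},{"dx":0,"dy":0,"dz":0,"rx":0,"ry":0,"rz":0,"hand":0}]';python3 -m inch '[{"dx":0,"dy":0,"dz":0.05,"rx":0,"ry":0,"rz":0,"hand":0},{"dx":0,"dy":0,"dz":0,"rx":0,"ry":0,"rz":0,"hand":0}]'
```

```text
time: 13.4
tcp_pos: [0.4726, 0.2957, 0.1051]
ee_rot: [0.233, 0.972, 0.0, 0.0]
force: [-1.3, -0.4, 2.0]
opening: 0.171
gripper_force: 39.3
time: 13.65
tcp_pos: [0.4726, 0.2958, 0.1041]
ee_rot: [0.233, 0.972, 0.0, 0.0]
force: [-1.1, -0.5, 4.3]
opening: 0.173
gripper_force: 39.5
```

Contact at about 4 N means the flange is on the cover. Release, lift and shut.

```bash
python3 -m inch '[{"dx":0,"dy":0,"dz":0,"rx":0,"ry":0,"rz":0,"hand":0},{"dx":0,"dy":0,"dz":0,"rx":0,"ry":0,"rz":0,"hand":0.25},{"dx":0,"dy":0,"dz":0,"rx":0,"ry":0,"rz":0,"hand":0.35},{"dx":0,"dy":0,"dz":0,"rx":0,"ry":0,"rz":0,"hand":0.45},{"dx":0,"dy":0,"dz":0,"rx":0,"ry":0,"rz":0,"hand":0.45}]'; python3 -m inch '[{"dx":0,"dy":0,"dz":-0.3,"rx":0,"ry":0,"rz":0,"hand":0.45},{"dx":0,"dy":0,"dz":-0.6,"rx":0,"ry":0,"rz":0,"hand":0.45},{"dx":0,"dy":0,"dz":-0.6,"rx":0,"ry":0,"rz":0,"hand":0.45},{"dx":0,"dy":0,"dz":-0.4,"rx":0,"ry":0,"rz":0,"hand":0.45},{"dx":0,"dy":0,"dz":0,"rx":0,"ry":0,"rz":0,"hand":0}]';  python3 - <<'E'
from h import *
o=get_obs();m=camera_model("wrist");im=capture("wrist");cv2.imwrite("pics/w5.png",cv2.resize(im[130:330,210:440],None,fx=2.5,fy=2.5,interpolation=cv2.INTER_CUBIC)[:,:,::-1])
P=lambda X:[(x[0]/x[2]*m["fx"]+m["cx"],x[1]/x[2]*m["fy"]+m["cy"]) for x in [m["R"]@np.array(X)+m["t"]]][0]
p=np.array(P([.472,.2953,.119]));print(o["tcp_pos"],"pin exp crop",(p-[210,130])*2.5)
E
```

```text
time: 14.28
tcp_pos: [0.4724, 0.2956, 0.1037]
ee_rot: [0.233, 0.972, -0.0, -0.0]
force: [0.3, 0.1, 0.2]
opening: 0.451
gripper_force: 0.0
time: 14.9
tcp_pos: [0.4731, 0.296, 0.143]
ee_rot: [0.233, 0.972, 0.001, 0.001]
force: [-0.1, 1.5, -0.9]
opening: 0.255
gripper_force: 0.0
[0.47312065 0.29603056 0.14303362] pin exp crop [274.8868897  250.32731988]
```

View pics/w5.png

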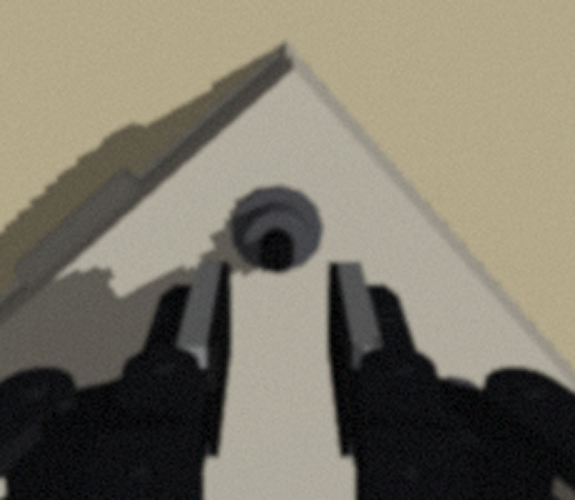

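The rivet stands upright in the hole with its pin up at crop (275,250), exactly as predicted. Shut the fingers and press in small steps.

```bash
python3 -m inch '[{"dx":0,"dy":-0.03,"dz":0,"rx":0,"ry":0,"rz":0,"hand":0},{"dx":0,"dy":0,"dz":0.4,"rx":0,"ry":0,"rz":0,"hand":0},{"dx":0,"dy":0,"dz":0.4,"rx":0,"ry":0,"rz":0,"hand":0},{"dx":0,"dy":0,"dz":0.1,"rx":0,"ry":0,"rz":0,"hand":0},{"dx":0,"dy":0,"dz":0,"rx":0,"ry":0,"rz":0,"hand":0}]' 40; python3 -m inch '[{"dx":0,"dy":0,"dz":0.1,"rx":0,"ry":0,"rz":0,"hand":0},{"dx":0,"dy":0,"dz":0.05,"rx":0,"ry":0,"rz":0,"hand":0},{"dx":0,"dy":0,"dz":0.05,"rx":0,"ry":0,"rz":0,"hand":0},{"dx":0,"dy":0,"dz":0,"rx":0,"ry":0,"rz":0,"hand":0}]'
```

```text
time: 15.58
tcp_pos: [0.4719, 0.295, 0.1234]
ee_rot: [0.233, 0.972, -0.0, -0.0]
force: [0.2, 0.2, -0.9]
opening: 0.002
gripper_force: 0.0
time: 16.08
tcp_pos: [0.4722, 0.2951, 0.1199]
ee_rot: [0.233, 0.972, -0.0, -0.0]
force: [0.6, -0.8, 0.6]
opening: 0.008
gripper_force: 0.0
```

```bash
for i in 1; do :; done; python3 -m inch '[{"dx":0,"dy":0,"dz":0.05,"rx":0,"ry":0,"rz":0,"hand":0},{"dx":0,"dy":0,"dz":0.05,"rx":0,"ry":0,"rz":0,"hand":0},{"dx":0,"dy":0,"dz":0,"rx":0,"ry":0,"rz":0,"hand":0}]'|egrep 'tcp|force:'; python3 -m inch '[{"dx":0,"dy":0,"dz":0.05,"rx":0,"ry":0,"rz":0,"hand":0},{"dx":0,"dy":0,"dz":0.03,"rx":0,"ry":0,"rz":0,"hand":0},{"dx":0,"dy":0,"dz":0,"rx":0,"ry":0,"rz":0,"hand":0}]'|egrep 'tcp|force:'
```

```text
tcp_pos: [0.4723, 0.2953, 0.1182]
force: [-1.2, -0.5, 3.6]
gripper_force: 2.0
tcp_pos: [0.4723, 0.2953, 0.1163]
force: [-0.8, 0.7, 4.6]
gripper_force: 2.1
```

```bash
python3 -m inch '[{"dx":0,"dy":0,"dz":0.05,"rx":0,"ry":0,"rz":0,"hand":0},{"dx":0,"dy":0,"dz":0.05,"rx":0,"ry":0,"rz":0,"hand":0},{"dx":0,"dy":0,"dz":0,"rx":0,"ry":0,"rz":0,"hand":0}]'|egrep 'tcp|^force:'; python3 -m inch '[{"dx":0,"dy":0,"dz":0.05,"rx":0,"ry":0,"rz":0,"hand":0},{"dx":0,"dy":0,"dz":0.03,"rx":0,"ry":0,"rz":0,"hand":0},{"dx":0,"dy":0,"dz":0,"rx":0,"ry":0,"rz":0,"hand":0}]'|egrep 'tcp|^force:'
```

```text
tcp_pos: [0.4723, 0.2955, 0.1149]
force: [-1.7, -1.4, 8.1]
tcp_pos: [0.4723, 0.2955, 0.1134]
force: [-2.8, -1.0, 10.4]
```

```bash
python3 -m inch '[{"dx":0,"dy":0,"dz":0.05,"rx":0,"ry":0,"rz":0,"hand":0},{"dx":0,"dy":0,"dz":0.03,"rx":0,"ry":0,"rz":0,"hand":0},{"dx":0,"dy":0,"dz":0,"rx":0,"ry":0,"rz":0,"hand":0}]'|egrep 'tcp|^force:'
```

```text
tcp_pos: [0.4723, 0.2954, 0.1118]
force: [-2.4, -0.3, 9.7]
```

Plateau near 10 N: the cover is home and the pin is yielding. Continuing.

```bash
python3 -m inch '[{"dx":0,"dy":0,"dz":0.05,"rx":0,"ry":0,"rz":0,"hand":0},{"dx":0,"dy":0,"dz":0.05,"rx":0,"ry":0,"rz":0,"hand":0},{"dx":0,"dy":0,"dz":0,"rx":0,"ry":0,"rz":0,"hand":0}]'|egrep 'tcp|^force:'; python3 -m inch '[{"dx":0,"dy":0,"dz":0.05,"rx":0,"ry":0,"rz":0,"hand":0},{"dx":0,"dy":0,"dz":0.05,"rx":0,"ry":0,"rz":0,"hand":0},{"dx":0,"dy":0,"dz":0,"rx":0,"ry":0,"rz":0,"hand":0}]'|egrep 'tcp|^force:'
```

```text
tcp_pos: [0.4723, 0.2954, 0.1098]
force: [-2.0, -1.0, 9.2]
tcp_pos: [0.4724, 0.2955, 0.1078]
force: [-2.4, -1.2, 9.0]
```

```bash
python3 -m inch '[{"dx":0,"dy":0,"dz":0.05,"rx":0,"ry":0,"rz":0,"hand":0},{"dx":0,"dy":0,"dz":0.03,"rx":0,"ry":0,"rz":0,"hand":0},{"dx":0,"dy":0,"dz":0,"rx":0,"ry":0,"rz":0,"hand":0}]'|egrep 'tcp|^force:'
```

```text
tcp_pos: [0.4724, 0.2955, 0.1065]
force: [-3.6, -0.8, 12.5]
```

```bash
python3 -m inch '[{"dx":0,"dy":0,"dz":0.03,"rx":0,"ry":0,"rz":0,"hand":0},{"dx":0,"dy":0,"dz":0,"rx":0,"ry":0,"rz":0,"hand":0}]'|egrep 'tcp|^force:'; python3 -m inch '[{"dx":0,"dy":0,"dz":0.02,"rx":0,"ry":0,"rz":0,"hand":0},{"dx":0,"dy":0,"dz":0,"rx":0,"ry":0,"rz":0,"hand":0}]'|egrep 'tcp|^force:'
```

```text
tcp_pos: [0.4724, 0.2956, 0.1062]
force: [-3.3, -1.5, 14.6]
tcp_pos: [0.4724, 0.2956, 0.106]
force: [-4.7, -1.8, 16.0]
```

Firm at 16 N with rib-like stiffness, well above the pin's 10 N, so the pin is at its stop. Back off and look.

```bash
python3 -m inch '[{"dx":0,"dy":0,"dz":0,"rx":0,"ry":0,"rz":0,"hand":0},{"dx":0,"dy":0,"dz":-0.2,"rx":0,"ry":0,"rz":0,"hand":0},{"dx":0,"dy":0,"dz":-0.5,"rx":0,"ry":0,"rz":0,"hand":0},{"dx":0,"dy":0,"dz":-0.8,"rx":0,"ry":0,"rz":0,"hand":0},{"dx":0,"dy":0,"dz":-0.8,"rx":0,"ry":0,"rz":0,"hand":0},{"dx":0,"dy":0,"dz":-0.6,"rx":0,"ry":0,"rz":0,"hand":0},{"dx":0,"dy":0,"dz":0,"rx":0,"ry":0,"rz":0,"hand":0}]';  python3 - <<'E'
from h import *
o=get_obs();m=camera_model("wrist");im=capture("wrist");s=capture("scene")
P=lambda X:[(x[0]/x[2]*m["fx"]+m["cx"],x[1]/x[2]*m["fy"]+m["cy"]) for x in [m["R"]@np.array(X)+m["t"]]][0]
p=np.array(P([.472,.2953,.106]));q=p-[55,50];print(p);a,b=q.astype(int)
k=lambda i,x,y,w,h,f:cv2.resize(i[y:y+h,x:x+w],None,fx=f,fy=f,interpolation=cv2.INTER_CUBIC)
cv2.imwrite("pics/w6.png",np.hstack([k(im,a,max(b,0),110,100,4),k(s,320,75,90,100,4)])[:,:,::-1])
E
```

```text
time: 20.45
tcp_pos: [0.4731, 0.2957, 0.164]
ee_rot: [0.233, 0.972, 0.001, 0.001]
force: [0.6, 0.4, 0.7]
opening: -0.001
gripper_force: 0.0
[320.47350499 211.58155615]
```

View pics/w6.png

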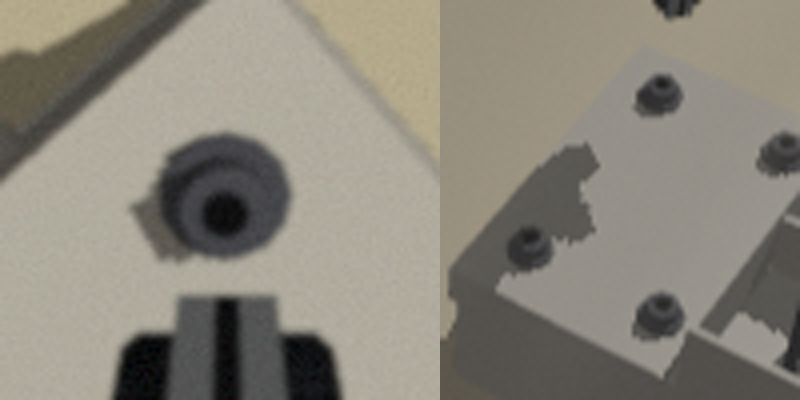

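The pin (crop (225,213)) now sits flush in the hub. In the scene view the rivet at (660,95) looks the same as the other three flush rivets, and the tool is clear. Handing in.

```bash
python3 -c "
from cell import *
print(hand_in())"
```

```text
the job is handed in; nothing more can be done
None
```

I set the spare rivet in the empty hole and pressed its pin flush to its stop (at most about 17 N on the cover, limit 22 N); the arm ended clear, never went near the mug, bowl or clip, and I handed the job in, though no verdict was returned.

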